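# Find the punch with side play and set it aside

### The job

One of the three punches is undersized and sits loose in its die. Wiggle the punches gently side to side, by the knob, to feel which one has clearly more play than the others, going easy so that none is forced against its die; then draw that one out and stand it fully home in the empty hole of the plywood holder. Leave the other two seated where they are, and everything else on the bench undisturbed.

Things in the scene. Friction and masses are not known exactly. Their poses are not given: they have to be found in the camera images.
- die_1: Square steel die block, 64 x 64 x 50 mm, bolted to the bench; one of three alike. Origin: centre of its underside; z up. A vertical bore, 20 mm diameter, 44 mm deep, opens in the middle of its top. In it stands an upright punch, hidden below its collar. A dark foot strip, 84 x 40 x 8 mm, lies along the block's x.
- die_2: Square steel die block, 64 x 64 x 50 mm, bolted to the bench; one of three alike. Origin: centre of its underside; z up. A vertical bore, 20 mm diameter, 44 mm deep, opens in the middle of its top. In it stands an upright punch, hidden below its collar. A dark foot strip, 84 x 40 x 8 mm, lies along the block's x.
- die_3: Square steel die block, 64 x 64 x 50 mm, bolted to the bench; one of three alike. Origin: centre of its underside; z up. A vertical bore, 20 mm diameter, 44 mm deep, opens in the middle of its top. In it stands an upright punch, hidden below its collar. A dark foot strip, 84 x 40 x 8 mm, lies along the block's x.
- die_1_knob (a point): Where this die's punch knob has its centre at the start (within 0.6 mm sideways): 90 mm above the bench, on the bore's axis; the point stays with the die. The punches look alike, about 0.18 kg: a round black knob, 28 mm diameter, 75 to 105 mm above the bench, to grip by; a neck of 18 mm; a steel collar, 40 mm diameter, 7 mm thick, flat on the die's top.
- die_2_knob (a point): As die_1_knob, for this die. Below its collar each punch has a straight round shank, 38 mm long, down in the 20 mm bore. Two shanks are 18 mm thick: 1 mm of play to every side of the axis. The third, in a different die each time, is 14 mm: 3 mm to every side. Nothing seen outside shows which. 38 mm of lift by the knob frees a punch.
- die_3_knob (a point): As die_1_knob, for this die. Slid sideways by the knob with the collar flat, the undersized punch travels about 6 mm from stop to stop, the others about 2 mm (a little more with the give of a gripper); then the load rises steeply. A closing gripper may press the collar down so that it rubs; raising the knob 1 to 2 mm ends that. A push of 5 N is plenty; 20 N between shank and bore is too much.
- holder: Plywood block, 90 x 90 x 50 mm, fixed to the bench, with an empty upright hole in the middle of its top: 18 mm diameter, 2 mm chamfer, 44 mm deep. Origin: centre of its underside; z up. It takes the 14 mm shank with 2 mm to every side. Home means that the collar lies flat on the block, the knob again 75 to 105 mm above the bench.
- holder_hole (a point): Centre of the mouth of the holder's hole, 50 mm above the bench.
- dish: Small white porcelain dish, 72 mm across, 28 mm high, loose on the bench; not part of the job. Origin: underside.
- caliper: Caliper lying flat, 160 mm long, 12 mm high, loose on the bench; not part of the job. Origin: underside.
- spatula: Spatula lying flat, 190 mm long, loose on the bench; not part of the job. Origin: underside.
- jar: Small closed jar, 48 mm across, 45 mm high, loose on the bench; not part of the job. Origin: underside.
- brush: Brush lying flat, 170 mm long, loose on the bench; not part of the job. Origin: underside.
- weight: Round steel balance weight with a small waist, 42 mm across, 60 mm high, loose on the bench; not part of the job. Origin: underside.
- lid_disc: Flat aluminium lid, 70 mm across, 10 mm high, loose on the bench; not part of the job. Origin: underside.

How it is judged:
By the outcome, as a careful person would: the job done as asked, in the order asked, and still so for the second after the job is handed in, with the robot touching nothing.
It also fails if it takes over 72 s, if anything falls off the work surface, if the arm or the gripper's body presses on something with over 40 N, if the wrist force passes 120 N, or if a joint passes its speed limit or range.

### The arm

A 7-joint arm with a two-finger parallel gripper is mounted at the origin on the work surface. World frame = base frame: x ahead of the robot, y to its left, z up, the work surface at z = 0. Lengths are in m, angles in rad, forces in N, time in s.
With the tool pointing down it reaches from about 0.4 to 0.85 m from the base axis. Payload 10.4 kg.
Tool frame: the origin (TCP) lies at the very end of the fingers, on their centre line; the grasp point (between the pads) lies 19 mm behind it (r.pinch_z is the distance from the TCP to the grasp point, in m); z points along the fingers, y is the line along which they close (so a half turn about z gives the same grasp; the last joint's range is limited). The gripper opens to 87 mm and grips with 3 to 60 N. Pads are 19 mm wide; open, the fingers measure 117 mm over their backs; the gripper's body (75 mm by 190 mm) begins 51 mm behind the grasp point.
Start: joints at [1.155, 0.332, -0.065, 1.46, 0.022, 1.35, -0.088], TCP at [0.239, -0.577, 0.223] pointing down, gripper open.
Joint ranges: [-2.6, 2.6], [-0.5, 2.12], [-1.47, 1.34], [0.16, 2.42], [-1.27, 4.41], [0.06, 2.06], [-2.6, 2.6]. Speed limits (rad/s): [2.22, 2.22, 2.79, 2.79, 3.14, 3.14, 3.14].

### API

Orientations are given as a unit quaternion [x, y, z, w].
In Python, from bench import sensors, vision, r gives the robot as it stands.
- The arm moves only by the shell command python3 -m crank 'ROWS' [OPENING] [FORCE]. ROWS is JSON, a list of rows, each a list of 2 entries, a list of its own where there are three numbers: the shift along the tool's x, y, z normalised to -1 to 1, where 1 is 3 cm, then the turn about the tool's z normalised to -1 to 1, where 1 is 8 degrees. A call has 1 to 12 rows; each row shifts and turns the commanded pose from where the row before left it, along the tool's axes as they then stand; what a row does not reach is not made up. A row lasts 1/8 s, in which the tool goes at most 62.5 mm and 10.7 degrees, less where a joint would pass 70% of its speed; a pose out of reach is approached as far as the arm can. A call with a number of a shift or a turn outside -1 to 1 is refused whole. A call with a gripper value outside its range is refused whole. OPENING is the opening, from 0 (shut) to 1 (fully open), set as the call begins (- or left out, the last holds). The fingers move at their own pace and stop on an object; FORCE is the grip in N (left out, the last holds). Time passes only in rows, so rows that do not move let the fingers close. It gives the time, the measured TCP pose, the force, the opening and the grip force at its end, in the units of the state.
- sensors.read_state(): the state, without advancing time (a new reading comes with each control period).
- vision.camera(name): name is "scene" or "top"; returns the picture (400x640x3 uint8, red, green, blue); there is no depth.
- vision.camera_model(name): a dict with "vertical_fov" (degrees; the focal length in pixels is half the picture's height over the tangent of half this angle, whatever the lens; pixels are square), "cx", "cy" (the principal point, pixels), "camera_from_world" (4x4, takes a point from world to camera coordinates). Camera axes: x right, y down, z forward; pixel columns grow to the right and rows downward; lengths in m; the calibration is good to about 2 mm. A picture is of the moment at which its call begins. camera_model takes no time and is no camera call.
- r.close_job(): hands the job in; it is judged then, once.
The state is a dict: "time": time; "joint_positions": joint angles; "joint_vel": joint speeds; "joint_torque": joint torques, N m; "ee_pos": TCP position; "eef_rot": TCP orientation; "ft_force": force on the tool from outside, world axes, zero at the start; "torque": the same for the moment, N m; "width": finger opening in m; "grip_force": force on a finger pad.
Only numpy, scipy, OpenCV 4.12 (cv2) and the standard library are available. Lean on these libraries where they do the work, as an engineer would, in place of code of your own. Each camera call takes 0.05 s, during which the arm holds its last target. There are 200 camera calls.

## Working session

There is one attempt and no reset: what is moved stays moved. The work goes in short steps, Python scripts to look and compute and a shell command to move; the robot and the scene stay as the last step left them, time stands still between calls to the robot, and variables do not carry over. Pictures are saved under pics/ and viewed, at most 10 in all, crops included, and the job is handed in when it is done.

```bash
ls; mkdir -p pics
python3 - <<'E'
from bench import sensors, vision, r
import cv2
for n in("scene","top"):
    cv2.imwrite(f"pics/{n}0.png",vision.camera(n)[:,:,::-1]); m=vision.camera_model(n); print(n,m)
s=sensors.read_state(); print(s)
E
```

```text
pics
scene {'vertical_fov': 45.298184581738866, 'cx': 318.1468828115761, 'cy': 197.20149009848575, 'camera_from_world': array([[-0.69628264,  0.71774318,  0.00593396,  0.37917112],
       [ 0.603173  ,  0.58957939, -0.537195  , -0.25683006],
       [-0.38906659, -0.37046035, -0.8434372 ,  1.36945543],
       [ 0.        ,  0.        ,  0.        ,  1.        ]])}
top {'vertical_fov': 43.66811518986732, 'cx': 319.3137948309733, 'cy': 195.83369023646668, 'camera_from_world': array([[-3.55195205e-04, -9.99875090e-01, -1.58012149e-02,
        -3.11865794e-04],
       [-9.98997830e-01,  1.06201365e-03, -4.47460374e-02,
         5.31421757e-01],
       [ 4.47572293e-02,  1.57694858e-02, -9.98873422e-01,
         1.12924565e+00],
       [ 0.00000000e+00,  0.00000000e+00,  0.00000000e+00,
         1.00000000e+00]])}
{'time': 0.1, 'joint_positions': array([ 1.15537923,  0.33281682, -0.06468412,  1.46085621,  0.02161034,
        1.34987495, -0.08847118]), 'joint_vel': array([ 0.00028616, -0.00145994,  0.00241456, -0.0024324 , -0.00068221,
       -0.00074494,  0.00025287]), 'joint_torque': array([ 6.91263795e-04, -6.24550366e+01,  2.38218892e-02, -3.90720284e+01,
       -6.15136279e-02,  3.64460098e-02,  5.46123999e-05]), 'ee_pos': array([ 0.23910121, -0.57709035,  0.2218289 ]), 'eef_rot': array([ 9.80770131e-01,  1.95165452e-01, -1.57496514e-04, -6.09837491e-04]), 'ft_force': array([-0.58270738,  0.30381668, -0.40667572]), 'torque': array([0.0293751 , 0.01133723, 0.00329412]), 'grip_force': 0.0, 'width': 0.08703973478092634}
```

View pics/top0.png

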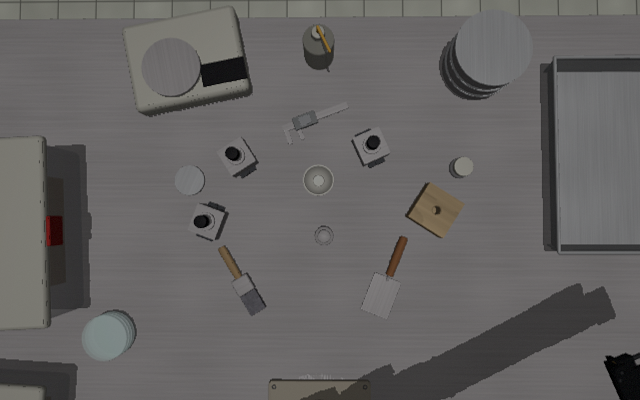

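View pics/scene0.png

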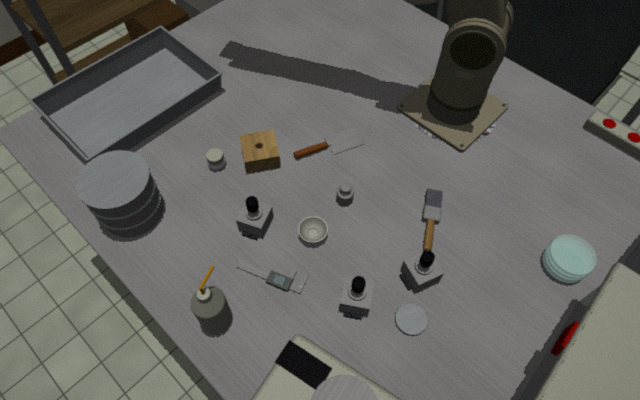

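```bash
cat > h.py <<'E'
import numpy as np, cv2
from bench import sensors, vision, r
def model(n):
    m=vision.camera_model(n); f=200/np.tan(np.radians(m['vertical_fov']/2)); return f,m['cx'],m['cy'],np.array(m['camera_from_world'])
def ray(n,uv,z):
    f,cx,cy,T=model(n); d=T[:3,:3].T@np.array([(uv[0]-cx)/f,(uv[1]-cy)/f,1]); o=-T[:3,:3].T@T[:3,3]
    return o+d*(z-o[2])/d[2]
def proj(n,p):
    f,cx,cy,T=model(n); q=T[:3,:3]@np.array(p)+T[:3,3]; return np.array([f*q[0]/q[2]+cx,f*q[1]/q[2]+cy])
def blob(img,uv,w=14,th=40):
    u,v=map(int,uv); c=img[v-w:v+w,u-w:u+w].max(2); m=(c<th).astype(np.uint8)
    n,l,s,ce=cv2.connectedComponentsWithStats(m); i=1+np.argmax(s[1:,4]); return ce[i]+[u-w,v-w], s[i]
E
python3 - <<'E'
from h import *
T=cv2.imread('pics/top0.png');S=cv2.imread('pics/scene0.png')
for n,I,L in(("top",T,[(234,154),(202,222),(373,143),(437,211)]),("scene",S,[(358,287),(427,260),(252,205),(259,146)])):
    for i,p in enumerate(L):
        c,s=blob(I,p,12,40 if i<3 else 60); print(n,c.round(1),s,ray(n,c,.09 if i<3 else .05).round(4))
cr=lambda I,u,v,w=18,k=11:cv2.resize(I[v-w:v+w,u-w:u+w],None,fx=k,fy=k,interpolation=cv2.INTER_CUBIC)
a=[cr(T,237,157,24,8),cr(T,208,222,24,8)]
b=[cr(T,372,147,24,8),cr(T,436,210,24,8)]
cv2.imwrite('pics/crop1.png',np.clip(np.vstack([np.hstack(a),np.hstack(b)]).astype(int)*1.5,0,255)[:600])
E
```

```text
top [232.4 153.5] [  3   5  15  14 149] [0.6189 0.1844 0.09  ]
top [201.3 221.2] [  4   5  16  13 157] [0.4741 0.2499 0.09  ]
top [372.5 142.1] [  5   5  14  14 143] [ 0.6426 -0.1156  0.09  ]
top [437.2 210. ] [10  7  5  8 28] [ 0.4983 -0.2606  0.05  ]
scene [357.8 284.8] [  6   1  13  18 187] [0.6211 0.1868 0.09  ]
scene [426.3 258.8] [  5   2  14  18 189] [0.476  0.2518 0.09  ]
scene [251.9 204.6] [  6   3  12  18 168] [ 0.6442 -0.1131  0.09  ]
scene [258.6 145.4] [ 9 10  6  4 21] [ 0.5004 -0.2556  0.05  ][ WARN:0@0.210] global loadsave.cpp:1063 imwrite_ Unsupported depth image for selected encoder is fallbacked to CV_8U.
```

```bash
python3 -c "
import cv2;i=cv2.imread('pics/crop1.png');print(i.shape);cv2.imwrite('pics/crop2.png',cv2.resize(i,(590,590)))"
```

```text
(600, 768, 3)
```

View pics/crop2.png

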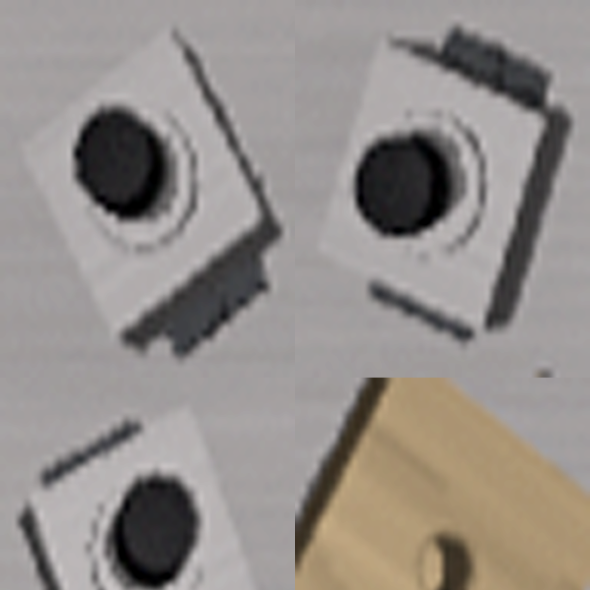

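The top view shows knobs at about (232,153), (201,221) and (372,142), and the holder hole at about (436,210). The scene view agrees to within about 3 mm. I'll turn the tool so that tool x = world y and tool y = world x, then go to the right-hand die.

```bash
python3 -m crank '[[[0,0,0],-0.9375],[[0,0,0],-0.9375],[[0,0,0],-0.9375],[[0,0,0],-0.9375],[[0,0,0],-0.9375],[[0,0,0],-0.9375],[[0,0,0],-0.9375],[[0,0,0],-0.9375],[[0,0,0],-0.9375],[[1,1,0],0],[[1,1,0],0],[[1,1,0],0]]' 1
```

```text
time: 1.6
ee_pos: [0.3299, -0.4863, 0.2222]
eef_rot: [0.707, 0.707, 0.0, -0.0]
ft_force: [0.9, -0.4, -0.9]
width: 0.0867
grip_force: 0.0
```

```bash
python3 -m crank '[[[1,0.85,0],0],[[1,0.85,0],0],[[1,0.85,0],0],[[1,0.85,0],0],[[1,0.85,0],0],[[1,0.85,0],0],[[1,0.85,0],0],[[1,0.85,0],0],[[1,0.85,0],0],[[1,0.85,0],0],[[1,0.85,0],0],[[1,0.85,0],0]]'
python3 -m crank '[[[0.4,0.2,0.3],0],[[0,0,0.3],0],[[0,0,0],0],[[0,0,0],0]]'
python3 - <<'E'
from h import *
print(sensors.read_state()['joint_positions'])
E
```

```text
time: 3.1
ee_pos: [0.6357, -0.1265, 0.2221]
eef_rot: [0.707, 0.707, -0.0, -0.0]
ft_force: [0.3, -1.2, 0.4]
width: 0.0869
grip_force: 0.0
time: 3.6
ee_pos: [0.6407, -0.117, 0.2047]
eef_rot: [0.708, 0.706, -0.0, 0.0]
ft_force: [-0.2, -0.8, 0.7]
width: 0.0871
grip_force: 0.0
[ 0.4944253   0.45059894 -0.53024194  1.38667895  0.22775937  1.36487121
 -0.04055213]
```

```bash
python3 -m crank '[[[0.09,0.09,0.89],0],[[0,0,0.89],0],[[0,0,0.89],0],[[0,0,0.89],0],[[0,0,0.6],0],[[0,0,0.297],0],[[0,0,0],0],[[0,0,0],0]]'
python3 -m crank '[[[0,0,0],0],[[0,0,0],0],[[0,0,0],0],[[0,0,0],0],[[0,0,0],0],[[0,0,0],0]]' 0.2 5
```

```text
time: 4.6
ee_pos: [0.6446, -0.1128, 0.0719]
eef_rot: [0.707, 0.707, 0.0, 0.001]
ft_force: [-0.9, 0.2, -0.9]
width: 0.0868
grip_force: 0.0
time: 5.35
ee_pos: [0.6439, -0.1126, 0.0708]
eef_rot: [0.707, 0.707, -0.0, 0.0]
ft_force: [-0.2, -0.3, 0.5]
width: 0.0349
grip_force: 0.0
```

```bash
python3 -m crank '[[[0,0,0],0],[[0,0,0],0],[[0,0,0],0],[[0,0,0],0],[[0,0,0],0]]' 0.2 6
python3 -m crank '[[[0,0,-0.05],0],[[0,0,0],0],[[0,0,0],0]]'
```

```text
time: 5.98
ee_pos: [0.6438, -0.1127, 0.0708]
eef_rot: [0.707, 0.707, -0.0, -0.0]
ft_force: [-1.7, 0.4, 1.1]
width: 0.0279
grip_force: 6.0
time: 6.35
ee_pos: [0.6439, -0.1127, 0.0722]
eef_rot: [0.707, 0.707, -0.0, -0.0]
ft_force: [-0.2, -0.3, -2.5]
width: 0.0276
grip_force: 6.0
```

```bash
Z='grep -E pos|force'
python3 -m crank '[[[0,0.025,0],0],[[0,0,0],0]]' | grep -E 'ee_pos|ft_f'
python3 -m crank '[[[0,0.025,0],0],[[0,0,0],0]]' | grep -E 'ee_pos|ft_f'
```

```text
ee_pos: [0.6447, -0.1126, 0.0723]
ft_force: [0.4, -0.6, -2.2]
ee_pos: [0.6455, -0.1127, 0.0723]
ft_force: [-0.2, -0.0, -1.6]
```

```bash
python3 -m crank '[[[0,0.025,0],0],[[0,0,0],0]]' | grep -E 'ee_pos|ft_f'
python3 -m crank '[[[0,0.015,0],0],[[0,0,0],0]]' | grep -E 'ee_pos|ft_f'
```

```text
ee_pos: [0.646, -0.1127, 0.0723]
ft_force: [-2.0, -0.1, -1.3]
ee_pos: [0.6462, -0.1127, 0.0723]
ft_force: [-4.2, -0.2, 1.1]
```

```bash
python3 -m crank '[[[0,-0.05,0],0],[[0,-0.025,0],0],[[0,0,0],0]]' | grep -E 'ee_pos|ft_f'
python3 -m crank '[[[0,-0.02,0],0],[[0,0,0],0]]' | grep -E 'ee_pos|ft_f'
```

```text
ee_pos: [0.6445, -0.1127, 0.0724]
ft_force: [0.8, -0.6, -2.2]
ee_pos: [0.6438, -0.1127, 0.0724]
ft_force: [0.3, 0.2, -1.7]
```

```bash
python3 -m crank '[[[0,-0.02,0],0],[[0,0,0],0]]' | grep -E 'ee_pos|ft_f'
```

```text
ee_pos: [0.6431, -0.1127, 0.0723]
ft_force: [0.8, -0.0, -3.2]
```

```bash
python3 -m crank '[[[0,-0.02,0],0],[[0,0,0],0]]' | grep -E 'ee_pos|ft_f'
```

```text
ee_pos: [0.6425, -0.1127, 0.0724]
ft_force: [-0.7, 0.2, -1.8]
```

```bash
python3 -m crank '[[[0,-0.02,0],0],[[0,0,0],0]]' | grep -E 'ee_pos|ft_f'
```

```text
ee_pos: [0.642, -0.1127, 0.0724]
ft_force: [0.9, 0.9, -2.1]
```

```bash
python3 -m crank '[[[0,-0.03,0],0],[[0,0,0],0]]' | grep -E 'ee_pos|ft_f'
```

```text
ee_pos: [0.641, -0.1127, 0.0723]
ft_force: [0.9, 0.8, -1.8]
```

```bash
python3 -m crank '[[[0,-0.02,0],0],[[0,0,0],0]]' | grep -E 'ee_pos|ft_f'
```

```text
ee_pos: [0.6404, -0.1127, 0.0723]
ft_force: [0.3, 0.2, -1.9]
```

```bash
python3 -m crank '[[[0,-0.02,0],0],[[0,0,0],0]]' | grep -E 'ee_pos|ft_f'
```

```text
ee_pos: [0.6399, -0.1127, 0.0724]
ft_force: [-0.1, 0.6, -1.7]
```

```bash
python3 -m crank '[[[0,-0.012,0],0],[[0,0,0],0]]' | grep -E 'ee_pos|ft_f'
```

```text
ee_pos: [0.6397, -0.1127, 0.0724]
ft_force: [0.5, -0.3, -2.6]
```

```bash
python3 -m crank '[[[0,-0.02,0],0],[[0,0,0],0]]' | grep -E 'ee_pos|ft_f'
```

```text
ee_pos: [0.6393, -0.1127, 0.0726]
ft_force: [2.2, -0.2, -2.5]
```

```bash
python3 -m crank '[[[0,-0.012,0],0],[[0,0,0],0]]' | grep -E 'ee_pos|ft_f'
```

```text
ee_pos: [0.6389, -0.1127, 0.0726]
ft_force: [4.4, 0.0, -1.5]
```

```bash
python3 -m crank '[[[0,0.06,0],0],[[0,0.062,0],0],[[0,0,0.045],0],[[0,0,0],0]]' | grep -E 'ee_pos|ft_f'
python3 -m crank '[[[0,0,0],0],[[0,0,0],0],[[0,0,0],0],[[0,0,-0.8],0],[[0,0,-1],0],[[0.6,-0.07,-0.2],0],[[1,-0.07,0],0],[[1,-0.07,0],0],[[1,-0.07,0],0],[[1,-0.07,0],0],[[1,-0.07,0],0],[[1,-0.07,0],0]]' 0.6 | grep -E 'ee_pos|ft_f|width'
python3 -m crank '[[[1,-0.1,0],0],[[1,-0.1,0],0],[[1,-0.1,0],0],[[0.33,0,0],0],[[0,0,0],0]]'  | grep -E 'ee_pos|ft_f'
```

```text
ee_pos: [0.6422, -0.1126, 0.071]
ft_force: [0.2, -0.2, -1.2]
ee_pos: [0.6265, 0.0874, 0.1302]
ft_force: [-0.6, 0.6, 0.5]
width: 0.0522
ee_pos: [0.6181, 0.1856, 0.1305]
ft_force: [0.3, 0.3, -0.4]
```

```bash
python3 -m crank '[[[0,0.033,0.7],0],[[0,0,0.7],0],[[0,0,0.58],0],[[0,0,0],0]]' | grep -E 'ee_pos|ft_f'
python3 -m crank '[[[0,0,0],0],[[0,0,0],0],[[0,0,0],0],[[0,0,0],0],[[0,0,0],0],[[0,0,-0.05],0],[[0,0,0],0],[[0,0,0],0]]' 0.2 6 | grep -vE 'rot'
```

```text
ee_pos: [0.6184, 0.1844, 0.0693]
ft_force: [0.1, 0.5, 0.7]
time: 14.35
ee_pos: [0.6192, 0.1851, 0.0728]
ft_force: [0.2, -1.4, -2.5]
width: 0.0277
grip_force: 6.0
```

```bash
python3 -m crank '[[[0,0.025,0],0],[[0,0,0],0]]' | grep -E 'ee_pos|ft_f'
```

```text
ee_pos: [0.6202, 0.1852, 0.073]
ft_force: [-0.4, -0.1, -1.5]
```

```bash
python3 -m crank '[[[0,0.02,0],0],[[0,0,0],0]]' | grep -E 'ee_pos|ft_f'
```

```text
ee_pos: [0.6207, 0.1852, 0.0731]
ft_force: [-0.2, -0.4, -1.1]
```

```bash
python3 -m crank '[[[0,0.02,0],0],[[0,0,0],0]]' | grep -E 'ee_pos|ft_f'
```

```text
ee_pos: [0.621, 0.1853, 0.073]
ft_force: [-4.1, 0.1, 0.3]
```

```bash
python3 -m crank '[[[0,-0.06,0],0],[[0,-0.025,0],0],[[0,0,0],0]]' | grep -E 'ee_pos|ft_f'
```

```text
ee_pos: [0.619, 0.1852, 0.0731]
ft_force: [0.5, 0.4, -2.0]
```

```bash
python3 -m crank '[[[0,-0.015,0],0],[[0,0,0],0]]' | grep -E 'ee_pos|ft_f'
```

```text
ee_pos: [0.6186, 0.1852, 0.0732]
ft_force: [-0.4, 0.8, -2.5]
```

```bash
python3 -m crank '[[[0,-0.02,0],0],[[0,0,0],0]]' | grep -E 'ee_pos|ft_f'
```

```text
ee_pos: [0.6182, 0.1852, 0.0732]
ft_force: [3.4, -0.4, -1.7]
```

```bash
python3 -m crank '[[[0,0.045,0],0],[[0,0,0.05],0],[[0,0,0],0]]' | grep -E 'ee_pos|ft_f'
python3 -m crank '[[[0,0,0],0],[[0,0,0],0],[[0,0,0],0],[[0,0,-0.8],0],[[0,0,-1],0],[[0.4,-0.8,-0.2],0],[[0.4,-1,0],0],[[0.4,-1,0],0],[[0.4,-1,0],0],[[0.4,-0.8,0],0],[[0.18,-0.23,0],0],[[0,0,0],0]]' 0.6 | grep -E 'ee_pos|ft_f|width'
python3 -m crank '[[[0,0,0],0],[[0,0,0],0]]'  | grep -E 'ee_pos|ft_f'
```

```text
ee_pos: [0.6191, 0.1853, 0.072]
ft_force: [-1.6, -1.9, 3.9]
ee_pos: [0.4747, 0.2507, 0.1317]
ft_force: [0.5, 0.4, -0.4]
width: 0.0521
ee_pos: [0.4749, 0.2501, 0.1314]
ft_force: [0.7, -0.1, -0.7]
```

```bash
python3 -m crank '[[[0,0,0.7],0],[[0,0,0.7],0],[[0,0,0.61],0],[[0,0,0],0]]' | grep -E 'ee_pos|ft_f'
python3 -m crank '[[[0,0,0],0],[[0,0,0],0],[[0,0,0],0],[[0,0,0],0],[[0,0,0],0],[[0,0,-0.05],0],[[0,0,0],0],[[0,0,0],0]]' 0.2 6 | grep -vE 'rot'
```

```text
ee_pos: [0.4736, 0.2501, 0.07]
ft_force: [-0.1, -0.2, 0.2]
time: 19.6
ee_pos: [0.474, 0.2505, 0.0725]
ft_force: [-0.4, 0.1, -1.5]
width: 0.0278
grip_force: 6.0
```

```bash
python3 -m crank '[[[0,0.02,0],0],[[0,0,0],0]]' | grep -E 'ee_pos|ft_f'
```

```text
ee_pos: [0.4749, 0.2506, 0.0727]
ft_force: [-0.6, 0.1, -2.1]
```

```bash
python3 -m crank '[[[0,0.02,0],0],[[0,0,0],0]]' | grep -E 'ee_pos|ft_f'
```

```text
ee_pos: [0.4754, 0.2506, 0.0727]
ft_force: [-0.2, -0.9, -1.8]
```

```bash
python3 -m crank '[[[0,0.015,0],0],[[0,0,0],0]]' | grep -E 'ee_pos|ft_f'
```

```text
ee_pos: [0.4756, 0.2507, 0.0727]
ft_force: [-2.1, -0.0, -0.5]
```

```bash
python3 -m crank '[[[0,-0.05,0],0],[[0,-0.025,0],0],[[0,0,0],0]]' | grep -E 'ee_pos|ft_f'
```

```text
ee_pos: [0.4738, 0.2506, 0.0728]
ft_force: [0.2, 0.6, -1.4]
```

```bash
python3 -m crank '[[[0,-0.02,0],0],[[0,0,0],0]]' | grep -E 'ee_pos|ft_f'
```

```text
ee_pos: [0.4734, 0.2506, 0.0729]
ft_force: [1.4, 0.1, -2.0]
```

```bash
python3 -m crank '[[[0,-0.015,0],0],[[0,0,0],0]]' | grep -E 'ee_pos|ft_f'
```

```text
ee_pos: [0.4731, 0.2506, 0.073]
ft_force: [2.2, -0.4, -1.8]
```

```bash
python3 -m crank '[[[0,0.043,0],0],[[0,0,0.05],0],[[0,0,0],0]]' | grep -E 'ee_pos|ft_f'
python3 -m crank '[[[0,0,0],0],[[0,0,0],0],[[0,0,0],0],[[0,0,-0.8],0],[[0,0,-1],0],[[-0.6,0.3,-0.2],0],[[-1,0.5,0],0],[[-1,0.5,0],0],[[-1,0.5,0],0],[[-1,0.5,0],0],[[-1,0.5,0],0],[[-1,0.5,0],0]]' 0.6 | grep -E 'ee_pos|ft_f|width'
python3 -m crank '[[[-1,0.5,0],0],[[-1,0.5,0],0],[[-1,0.5,0],0],[[-1,0.5,0],0],[[-1,0.5,0],0],[[-0.55,0.3,0],0],[[0,0,0],0],[[0,0,0],0]]'  | grep -E 'ee_pos|ft_f'
```

```text
ee_pos: [0.4738, 0.2507, 0.0715]
ft_force: [-0.5, -1.2, 4.6]
ee_pos: [0.5733, 0.0516, 0.1312]
ft_force: [-0.4, 0.4, -0.2]
width: 0.0524
ee_pos: [0.6567, -0.1119, 0.1313]
ft_force: [0.4, 0.6, 0.5]
```

```bash
python3 -m crank '[[[-0.067,-0.467,0],0],[[0,0,0],0],[[0,0,0],0]]' | grep -E 'ee_pos|ft_f'
python3 -m crank '[[[0,0,0.7],0],[[0,0,0.7],0],[[0,0,0.6],0],[[0,0,0],0]]' | grep -E 'ee_pos|ft_f'
python3 -m crank '[[[0,0,0],0],[[0,0,0],0],[[0,0,0],0],[[0,0,0],0],[[0,0,0],0],[[0,0,0],0]]' 0.2 6 | grep -vE 'rot'
python3 -m crank '[[[0,0,-0.05],0],[[0,0,0],0],[[0,0,0],0]]' 0.2 15 | grep -vE 'rot'
```

```text
ee_pos: [0.6432, -0.115, 0.1316]
ft_force: [0.5, 0.9, -0.4]
ee_pos: [0.6416, -0.1157, 0.0688]
ft_force: [-0.8, 0.3, -0.1]
time: 25.72
ee_pos: [0.6431, -0.116, 0.0718]
ft_force: [-2.9, 0.6, 5.8]
width: 0.0276
grip_force: 6.0
time: 26.1
ee_pos: [0.6427, -0.1159, 0.0724]
ft_force: [0.3, 0.1, -2.0]
width: 0.0275
grip_force: 15.0
```

```bash
python3 -m crank '[[[0,0,-0.3],0],[[0,0,-0.4],0],[[0,0,-0.4],0],[[0,0,-0.4],0],[[0,0,-0.5],0],[[0,0,-0.3],0],[[0,0,0],0]]' | grep -vE 'rot'
python3 -m crank '[[[-0.3,-0.3,0],0],[[-0.5,-0.5,0],0],[[-0.5,-0.5,0],0],[[-0.5,-0.5,0],0],[[-0.5,-0.5,0],0],[[-0.5,-0.5,0],0],[[-0.5,-0.5,0],0],[[-0.5,-0.5,0],0],[[-0.5,-0.5,0],0],[[-0.32,-0.39,0],0],[[0,0,0],0],[[0,0,0],0]]' | grep -vE 'rot'
python3 - <<'E'
from h import *
T=vision.camera("top");S=vision.camera("scene")
cv2.imwrite('pics/t1.png',T[:,:,::-1]);cv2.imwrite('pics/s1.png',S[:,:,::-1])
cr=lambda I,u,v,w=36,k=8:cv2.resize(I[v-w:v+w,u-w:u+w,::-1],None,fx=k,fy=k,interpolation=cv2.INTER_CUBIC)
cv2.imwrite('pics/c3.png',np.clip(np.hstack([cr(S,255,140,33,12)])*1.0,0,255))
print(sensors.read_state()['ee_pos'])
E
```

```text
time: 26.98
ee_pos: [0.6434, -0.1159, 0.1427]
ft_force: [-1.0, 0.2, -1.3]
width: 0.0274
grip_force: 15.0
time: 28.48
ee_pos: [0.5027, -0.2538, 0.1419]
ft_force: [-0.2, 0.4, -2.3]
width: 0.0277
grip_force: 15.0
[ 0.50288067 -0.25359645  0.14182176][ WARN:0@0.817] global loadsave.cpp:1063 imwrite_ Unsupported depth image for selected encoder is fallbacked to CV_8U.
```

```bash
python3 -c "
import cv2,numpy as np;i=cv2.imread('pics/c3.png');t=cv2.imread('pics/t1.png')[180:246,402:468]
cv2.imwrite('pics/c4.png',np.hstack([cv2.resize(i,(396,396)),cv2.resize(t,(396,396),interpolation=2)]))"
```

```text
(no output)
```

View pics/c4.png

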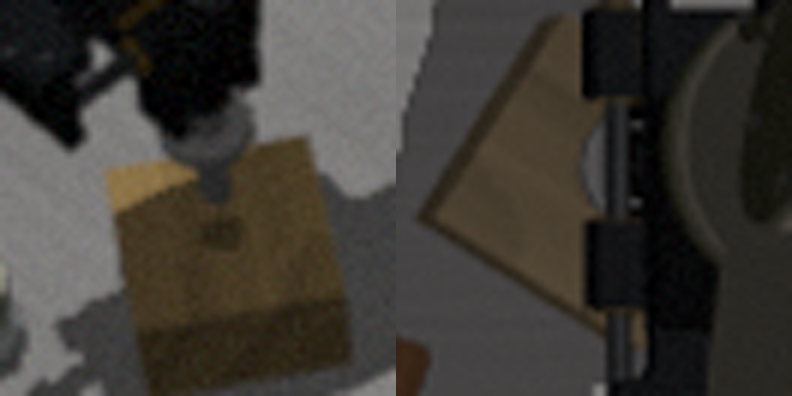

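Run:
```python
from h import *
x,y=.5029,-.2536
print('shank tip',proj('scene',(x,y,.083)),'J', [(proj('scene',(x+a,y+b,.083))-proj('scene',(x,y,.083))).round(2) for a,b in((.005,0),(0,.005))])
t=np.linspace(0,2*np.pi,200)
for z in(.128,.121):
    P=np.array([proj('top',(x+.02*np.cos(a),y+.02*np.sin(a),z)) for a in t]); i=P[:,0].argmin(); print('top collar left',P[i])
    P=np.array([proj('scene',(x+.02*np.cos(a),y+.02*np.sin(a),z)) for a in t]); print('scene collar',P.min(0),P.max(0))
P=np.array([proj('scene',(x+.007*np.cos(a),y+.007*np.sin(a),.083)) for a in t]); print('tip',P.min(0),P.max(0))
print(ray('scene',(259,145.8),.05),ray('top',(436.3,210.2),.05))
# hole in fresh scene pic: dark blob relative to local mean
I=cv2.cvtColor(cv2.imread('pics/s1.png'),cv2.COLOR_BGR2GRAY).astype(int); print(I[134:152,250:270])
```

```text
shank tip [257.11271692 138.13529111] J [array([-1.49,  1.11]), array([1.34, 1.09])]
top collar left [432.36705637 206.88006981]
scene collar [246.92799533 119.95578845] [263.5112406  132.58427199]
top collar left [431.65127712 206.95708794]
scene collar [247.27189563 121.87553508] [263.77072152 134.47517255]
tip [254.30248966 135.96479519] [259.92152949 140.31923785]
[ 0.50053517 -0.25402092  0.05      ] [ 0.49782245 -0.25852168  0.05      ]
[[ 99  90  72  63  53  43  47  43  41  41  48  55  59  57  55  56  61  60
   59  62]
 [110 107  98  93  72  46  40  39  40  44  53  60  57  62  57  61  65  59
   60  59]
 [109 109 102  95  82  49  39  38  42  44  49  63  63  61  57  59  56  55
   54  64]
 [100  91  82  57  52  43  44  41  37  38  47  59  61  61  60  58  59  61
   60  61]
 [ 59  59  53  54  49  43  40  42  44  39  47  58  58  61  62  56  59  65
   62  60]
 [ 50  62  49  51  54  51  45  41  39  36  48  56  60  63  57  60  57  63
   59  58]
 [ 58  52  55  48  53  51  47  40  42  42  54  59  66  61  59  57  58  56
   60  56]
 [ 55  50  55  53  54  60  55  61  49  54  60  56  63  59 
[... 177 characters left out ...]
  58  57
   58  58]
 [ 58  58  56  53  52  45  42  40  34  36  35  44  50  61  63  59  59  60
   59  59]
 [ 53  58  55  48  54  46  37  42  35  42  39  42  49  57  66  62  61  58
   54  63]
 [ 54  55  56  56  51  46  33  38  35  41  43  40  55  57  64  62  61  58
   55  58]
 [ 60  59  54  50  48  44  41  40  39  42  42  45  55  57  63  63  60  58
   55  60]
 [ 59  55  55  53  56  52  52  49  47  45  45  49  61  56  63  63  61  55
   62  62]
 [ 59  56  58  56  52  49  60  57  60  63  61  62  57  59  61  62  61  57
   65  63]
 [ 63  54  57  53  51  56  57  54  61  57  61  58  55  63  58  62  62  59
   63  62]
 [ 56  52  48  53  52  54  54  56  60  64  56  58  60  62  60  66  63  62
   60  64]]
```

```bash
python3 -m crank '[[[-0.083,-0.107,0],0],[[0,0,0.3],0],[[0,0,0.4],0],[[0,0,0.2],0],[[0,0,0],0],[[0,0,0],0]]' | grep -vE 'rot'
python3 - <<'E'
from h import *
S=vision.camera("scene")
cv2.imwrite('pics/c5.png',cv2.resize(np.clip(S[112:172,225:295,::-1].astype(np.float32)*2,0,255).astype(np.uint8),None,fx=8,fy=8,interpolation=cv2.INTER_CUBIC))
E
```

```text
time: 29.32
ee_pos: [0.4992, -0.257, 0.115]
ft_force: [-0.1, -0.0, -1.9]
width: 0.0278
grip_force: 15.0
```

View pics/c5.png

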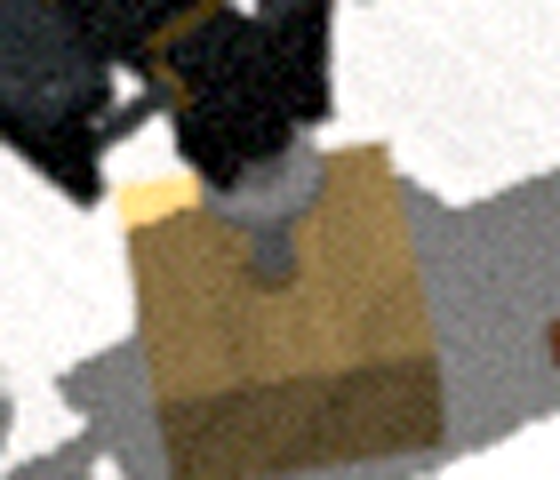

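```bash
python3 -m crank '[[[0,0,0.13],0],[[0,0,0.07],0],[[0,0,0],0]]' | grep -E 'pos|ft_f'
python3 -m crank '[[[0,0,0.07],0],[[0,0,0],0]]' | grep -E 'pos|ft_f'
```

```text
ee_pos: [0.4989, -0.257, 0.1086]
ft_force: [0.5, 0.1, -2.0]
ee_pos: [0.4989, -0.257, 0.1065]
ft_force: [-0.1, -0.6, -2.2]
```

```bash
python3 -m crank '[[[0,0,0.05],0],[[0,0,0],0]]' | grep -E 'pos|ft_f'
```

```text
ee_pos: [0.499, -0.257, 0.1051]
ft_force: [-1.3, -1.2, -1.4]
```

```bash
python3 -m crank '[[[0,0,0.07],0],[[0,0,0],0]]' | grep -E 'pos|ft_f'
```

```text
ee_pos: [0.4989, -0.2569, 0.1029]
ft_force: [-0.3, -0.2, -2.5]
```

```bash
python3 -m crank '[[[0,0,0.1],0],[[0,0,0.1],0],[[0,0,0],0]]' | grep -E 'pos|ft_f'
```

```text
ee_pos: [0.4988, -0.2569, 0.0968]
ft_force: [0.6, -0.6, -1.3]
```

```bash
python3 -m crank '[[[0,0,0.15],0],[[0,0,0.15],0],[[0,0,0.15],0],[[0,0,0],0]]' | grep -E 'pos|ft_f'
```

```text
ee_pos: [0.4987, -0.2569, 0.0831]
ft_force: [-1.4, -0.1, -3.3]
```

```bash
python3 -m crank '[[[0,0,0.15],0],[[0,0,0.1],0],[[0,0,0.04],0],[[0,0,0],0]]' | grep -E 'pos|ft_f'
```

```text
ee_pos: [0.499, -0.2569, 0.0748]
ft_force: [0.7, 0.3, -2.8]
```

```bash
python3 -m crank '[[[0,0,0.04],0],[[0,0,0],0]]' | grep -E 'pos|ft_f'
```

```text
ee_pos: [0.499, -0.257, 0.0737]
ft_force: [0.7, -0.1, -2.5]
```

```bash
python3 -m crank '[[[0,0,0.05],0],[[0,0,0],0],[[0,0,0],0]]' | grep -E 'pos|ft_f'
```

```text
ee_pos: [0.499, -0.257, 0.0722]
ft_force: [-0.1, -0.2, -2.0]
```

```bash
python3 -m crank '[[[0,0,0.04],0],[[0,0,0],0],[[0,0,0],0]]' | grep -E 'pos|ft_f'
```

```text
ee_pos: [0.4992, -0.2571, 0.0718]
ft_force: [-3.7, 1.1, 5.1]
```

Seated, with the contact at the expected height. I'll release, back off and check.

```bash
python3 -m crank '[[[0,0,0],0],[[0,0,0],0],[[0,0,0],0],[[0,0,0],0],[[0,0,-0.4],0],[[0,0,-1],0],[[0,0,-1],0],[[0,0,-1],0],[[-1,-0.5,-1],0],[[-1,-0.5,0],0],[[-1,-0.5,0],0],[[-1,-0.5,0],0]]' 0.6 | grep -vE 'rot'
python3 -m crank '[[[-1,-0.5,0],0],[[-1,-0.5,0],0],[[-1,-0.5,0],0],[[-0.5,0,0],0],[[0,0,0],0],[[0,0,0],0]]' | grep -vE 'rot'
python3 - <<'E'
from h import *
T=vision.camera("top");S=vision.camera("scene")
for n,I,L in(("top",T[:,:,::-1],[(234,154),(202,222),(373,143),(437,207)]),("scene",S[:,:,::-1],[(358,287),(427,260),(259,135)])):
    for p in L:
        try: c,s=blob(I,p,12,40); print(n,c.round(1),s,ray(n,c,.09).round(4))
        except Exception as e: print(n,p,'none')
cv2.imwrite('pics/f.png',np.hstack([cv2.resize(S[100:300,200:440,::-1],None,fx=1.65,fy=1.65),cv2.resize(T[90:290,200:440,::-1],None,fx=1.65,fy=1.65)]))
E
```

```text
time: 34.38
ee_pos: [0.4386, -0.3779, 0.2041]
ft_force: [0.3, 0.9, -0.2]
width: 0.052
grip_force: 0.0
time: 35.12
ee_pos: [0.3954, -0.4805, 0.2032]
ft_force: [0.1, 0.5, -0.5]
width: 0.0522
grip_force: 0.0
top [232.4 153.8] [  3   5  15  14 149] [0.6183 0.1844 0.09  ]
top [201.3 221.5] [  4   6  16  12 157] [0.4734 0.2498 0.09  ]
top [374. 144.] [13 12  1  3  3] [ 0.6386 -0.1188  0.09  ]
top [439.6 209.3] [  8   9  15  12 149] [ 0.499  -0.2567  0.09  ]
scene [358.  284.5] [  6   1  13  18 188] [0.6204 0.1867 0.09  ]
scene [426.5 258.4] [  5   2  14  18 193] [0.4749 0.2515 0.09  ]
scene [257.5 135.6] [  5   5  11  18 143] [ 0.5003 -0.2541  0.09  ]
```

View pics/f.png

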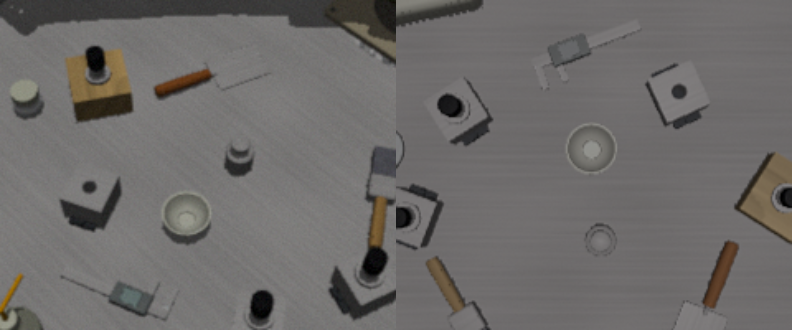

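The views show the punch upright and home in the holder (knob at scene pixel (257,136), top (440,209)). The other two knobs are where they were, to within 1 mm, and everything else looks undisturbed.

```bash
python3 -c "
from bench import r; print(r.close_job())"
```

```text
the job is handed in; nothing more can be done
None
```

The undersized punch (about 6.7 mm of play, against about 2.5 mm for the other two) was in the right-hand die near (0.643, -0.114); it now stands fully home in the holder, the other two are still seated in their dies, and the job is handed in.

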